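# Refit the cover of the display-case filter box

## Robot

A 6-joint arm with a two-finger parallel gripper is mounted at the origin on a cart in front of the work surface, level with it; the furniture and walls round the work are solid. World frame = base frame: x ahead of the robot, y to its left, z up, the work surface at z = 0. Lengths are in mm, angles in degrees, forces in N, time in s.
With the tool pointing down it reaches from about 375 to 900 mm from the base axis. Payload 3.1 kg.
Tool frame: the origin (TCP) lies midway between the tips of the shut fingers; the grasp point (between the pads) lies 19 mm behind it; z points along the fingers, y is the line along which they close (so a half turn about z gives the same grasp; the last joint's range is limited). The gripper opens to 87 mm and grips with 3 to 60 N. Pads are 19 mm wide; open, the fingers measure 117 mm over their backs; the gripper's body (75 mm by 190 mm) begins 51 mm behind the grasp point.
Start: joints at [60.762, 30.224, 82.088, -0, 67.689, -10.227], TCP at [203.55, 590.901, 222.548] pointing down, gripper open.
Joint ranges: [-176.69, 176.69], [-43.24, 126.21], [12.49, 139.97], [-82, 262], [0, 151.66], [-163.58, 163.58]. Speed limits (degrees/s): [159.86, 159.86, 180, 180, 180, 180].

## Interface

Orientations are given as [roll, pitch, yaw] about the fixed x, y, z axes, in that order (R = Rz(yaw) Ry(pitch) Rx(roll)).
In Python, from station import * gives the robot as it stands.
- The arm moves only by the tool drive_tool, never from a script. Its argument "commands" is a list of rows, each a list of 2 entries, a list of its own where there are three numbers: the shift along the tool's x, y, z in m, then the turn, a rotation vector about the tool's x, y, z in degrees. A call has 1 to 10 rows; each row is the pose to reach, as a shift and turn from the pose commanded when the call began, along the tool's axes at that moment; what a row does not reach only later rows make up. A row lasts 1/12 s, in which the tool goes at most 41.7 mm and 7.16 degrees, less where a joint would pass 70% of its speed; a pose out of reach is approached as far as the arm can. A call with a gripper value outside its range is refused whole. "gripper" is the finger opening in m, from 0 to 0.087, set as the call begins (left out, the last holds). The fingers move at their own pace and stop on an object; "newtons" is the grip in N (left out, the last holds). Time passes only in rows, so rows that repeat a pose let the fingers close. It gives the time, the measured TCP pose, the force, the opening and the grip force at its end, in the units of the state.
- get_obs(): the state, without advancing time (a new reading comes with each control period).
- capture(name): name is "scene" or "top"; returns a dict with "img" (400x640x3 uint8, red, green, blue), "intrinsics" (3x3 intrinsics, pixels), "rvec" (rotation vector, rad) and "tvec" (3), from world to camera coordinates, as OpenCV has them. Camera axes: x right, y down, z forward; pixel columns grow to the right and rows downward; lengths in mm; the calibration is good to about 2 mm. A picture is of the moment at which its call begins. There is no depth.
- finish_job(): hands the job in; it is judged then, once.
The state is a dict: "time": time; "joint_pos": joint angles; "dq": joint speeds; "joint_efforts": joint torques, N m; "tool_pos": TCP position; "tool_rot": TCP orientation; "wrist_force": force on the tool from outside, world axes, zero at the start; "torque": the same for the moment, N m; "finger_gap": opening from 0.0 (shut) to 1.0 (fully open); "grasp_force": force on a finger pad.
Only numpy, scipy, OpenCV 4.12 (cv2) and the standard library are available. Lean on these libraries where they do the work, as an engineer would, in place of code of your own. Each camera call takes 0.05 s, during which the arm holds its last target. There are 200 camera calls.

## Task

Refit the loose metal cover on the grey filter box: holding it by its black rib at a tilt, hook its tongue under the box's wide ledge and push it in against the sprung bar until its opposite edge can clear the thin front lip, then swing it down flat into the frame and let the spring bring it back under that lip. Work gently by feel, never pressing or levering on the box with more than about 25 N, and let go of the cover when it lies fully home and flat. Leave the mug, jam jar, shaker and dough scraper where they are.

Things in the scene. Friction and masses are not known exactly. Their poses are not given: they have to be found in the camera images.
- housing: Fixed grey filter box, 240 x 140 x 40 mm, steel frame on top. Origin at worktop level under the seated cover's nominal middle; x along the box to the wide ledge, z up. Flat seat 50 mm above worktop between side cheeks 106 mm apart, 14 mm high. The whole frame (seat, cheeks, ledge, bar, lip) is screwed rigidly up to 10 mm either way along x from nominal; this is NOT measured: feel for it.
- ledge (a point): Nominal middle of the wide ledge's free lower edge, 81 mm along the box's x, 10 mm above the seat; the ledge is 4 mm thick and overhangs a slot 22 mm deep that opens towards -x. A cover pushed deep while tilted much over 0.2 rad jams under it before the bar is at its stop. True place up to 10 mm off along x with the frame. Axes as the box.
- bar_face (a point): Nominal middle, at seat level, of the face of the sprung bar in the slot (100 mm wide, 7 mm high), 88 mm along the box's x; up to 10 mm off with the frame. Pushed in +x it gives way with 2 N at first plus 0.6 N per mm and stops hard after 11 mm (about 9 N). The seated cover's tongue presses it in 3 mm. Axes as the box.
- front_lip (a point): Nominal middle of the thin front lip's free upper edge, 71 mm along the box's -x, 10.5 mm above the seat; 3 mm thick, overhanging the seat by 4 mm from a wall at x = -75 mm; up to 10 mm off with the frame. The cover clears it flat only when pushed 4 to 8 mm past its seated place (bar in 7 to 11 mm); let go, the bar drives it back to the wall, under the lip. Axes as the box.
- cover_rib (a point): Centre of the black rib of the loose cover (about 0.2 kg), 21.5 mm above the cover's underside. Rib: 14 mm thick (x), 60 mm long (y), 33 mm high. Cover: flat plate 150 (x) x 100 (y) x 5 mm, rib across its middle; x points to the tongue, z up. Starts flat on the worktop, rib up. Seated, its axes agree with the box's and this point is 71.5 mm above the worktop.
- cover_tongue (a point): Middle of the lower front edge of the cover's tongue, which is 80 mm wide, 4 mm thick, level with the plate's underside and stands 16 mm out from the plate: 91 mm along the cover's x from the rib's middle and 21.5 mm below it. Axes as the cover.
- mug: White mug, 92 x 127 x 95 mm, origin under its middle; a bystander.
- jam_jar: Jam jar, 72 mm wide, 102 mm high, origin under its middle; a bystander.
- sugar_shaker: Small shaker, 44 mm wide, 90 mm high, origin under its middle; a bystander.
- bench_scraper: Dough scraper lying flat, 92 x 112 x 19 mm, origin under its middle; a bystander.

How it is judged:
By the outcome, as a careful person would: the job done as asked, in the order asked, and still so for the second after the job is handed in, with the robot touching nothing.
It also fails if it takes over 54 s, if anything falls off the work surface, if the arm or the gripper's body presses on something with over 40 N, if the wrist force passes 120 N, or if a joint passes its speed limit or range.

## Working session

There is one attempt and no reset: what is moved stays moved. The work goes in short steps, Python scripts to look and compute and a tool call to move; the robot and the scene stay as the last step left them, time stands still between calls to the robot, and variables do not carry over. Pictures are saved under pics/ and viewed, at most 10 in all, crops included, and the job is handed in when it is done.

Besides the shell and the picture viewer there is one more tool, called after "Call:" as a command line: name --argument value ..., lists and objects as JSON in quotes. drive_tool: Moves the arm, as the interface text tells. Its arguments: {"type":"object","properties":{"commands":{"type":"array","items":{"type":"array"}},"gripper":{"type":"number"},"newtons":{"type":"number"}},"required":["commands"]}

```bash
mkdir -p pics
python3 - <<'E'
from station import *
import cv2
for n in("scene","top"):
    c=capture(n); cv2.imwrite(f"pics/{n}0.png",c["img"][:,:,::-1]); print(n,c["intrinsics"],c["rvec"],c["tvec"])
print(get_obs())
E
```

```text
scene [[474.00118831   0.         320.3469993 ]
 [  0.         474.00118831 197.18818964]
 [  0.           0.           1.        ]] [ 2.22771602 -0.80106716  0.36121215] [-493.68383887  230.89080649 1057.68890044]
top [[463.17647169   0.         314.88811073]
 [  0.         463.17647169 194.6382095 ]
 [  0.           0.           1.        ]] [ 2.17201187 -2.20933673  0.10696907] [-123.51330857  554.73799424 1334.8259195 ]
{'time': 0.1, 'joint_pos': array([ 6.07617108e+01,  3.02722696e+01,  8.21493807e+01, -1.52513952e-05,
        6.76919213e+01, -1.02284012e+01]), 'dq': array([ 0.05597769, -0.18511625, -0.0613475 ,  0.01942396,  0.02377279,
        0.04870732]), 'joint_efforts': array([-2.92725844e-07, -4.40987778e+01, -1.77150947e+01,  6.35244814e-02,
        5.33951260e-02, -4.20489414e-05]), 'tool_pos': array([203.23112153, 590.32193932, 221.68234146]), 'tool_rot': array([-1.79888231e+02, -2.01532982e-02,  1.60990098e+02]), 'wrist_force': array([ 0.20792046, -0.34339087,  1.04426046]), 'torque': array([-0.01113546,  0.02012127, -0.0230838 ]), 'grasp_force': 0.0, 'finger_gap': 0.9991162554065521}
```

View pics/scene0.png

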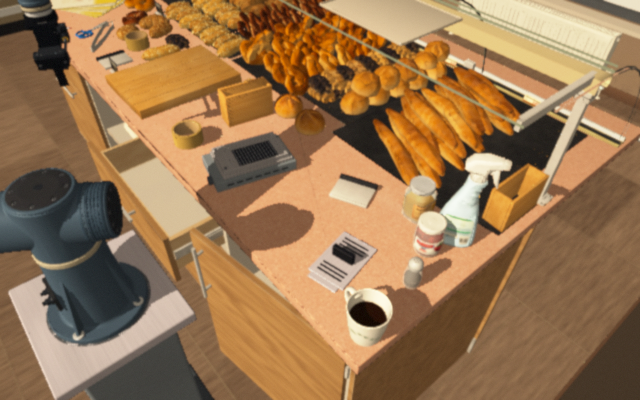

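View pics/top0.png

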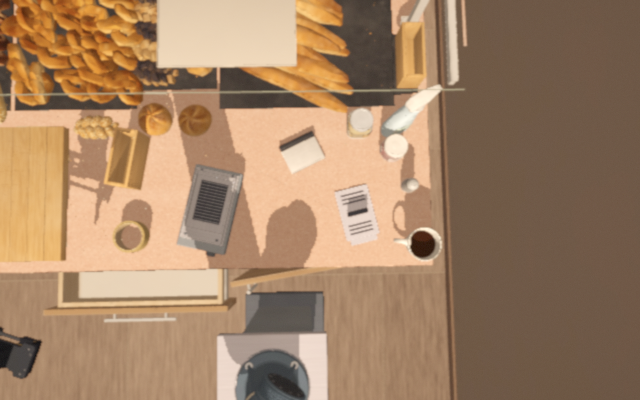

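The scene view shows the box at about (250,160) and the cover at (343,260). In the top view the box is at (211,210) and the cover at (357,213). I'll enlarge both.

Run:
```python
import cv2, numpy as np
t=cv2.imread("pics/top0.png"); s=cv2.imread("pics/scene0.png")
def cr(i,x,y,w,h,f): return cv2.resize(i[y:y+h,x:x+w],None,fx=f,fy=f,interpolation=cv2.INTER_CUBIC)
a=cr(t,165,155,95,110,5.0)   # 475x550
b=cr(t,325,175,64,110,5.0)
cv2.imwrite("pics/c1.png",np.hstack([a,b[:550]]))
a=cr(s,195,125,110,70,7); cv2.imwrite("pics/c2.png",a)
```

```text
(no output)
```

View pics/c1.png

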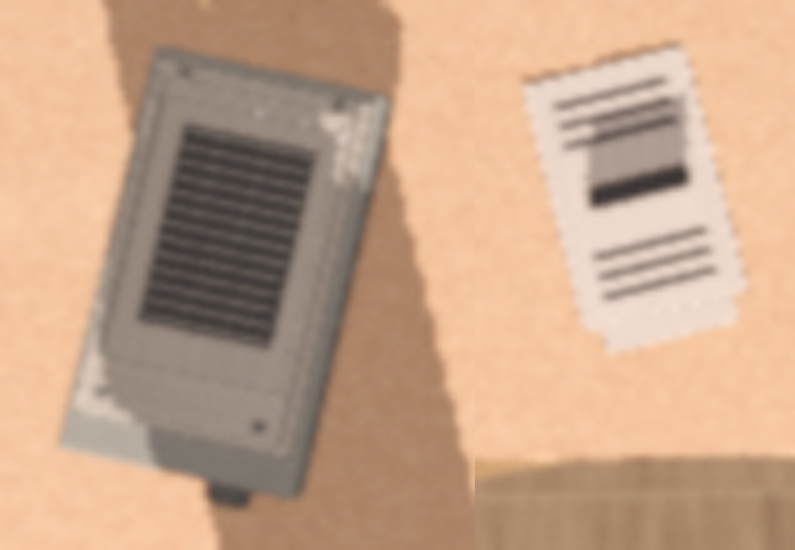

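View pics/c2.png

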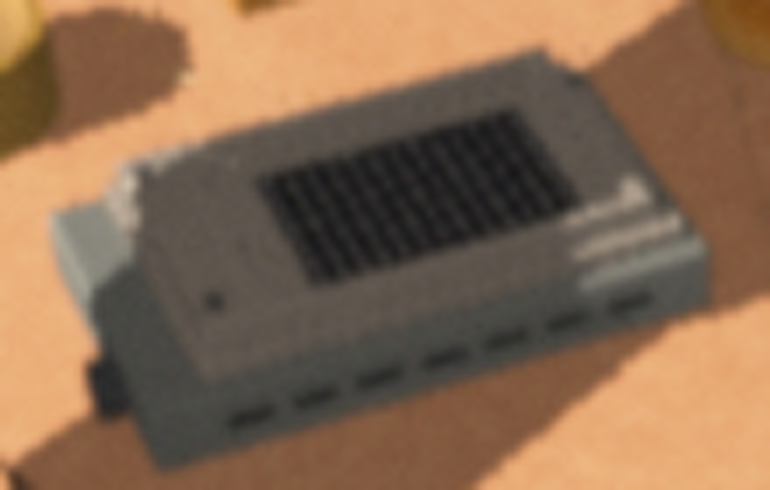

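The top crop shows the box outline corners at crop pixels (155,48), (388,95), (300,497) and (62,447). The grille corners are (190,125), (318,150), (270,345) and (140,320), and there's a faint ledge line near (105,355)–(300,395). The rib's lower face runs from (590,200) to (688,180), and the tongue points down at about (665,340).

```bash
cat > h.py <<'E'
import numpy as np, cv2
from station import *
def cam(c):
    R=cv2.Rodrigues(np.array(c["rvec"],float))[0]; return np.array(c["intrinsics"]),R,np.array(c["tvec"],float).ravel()
def pix2w(c,uv,z):
    K,R,t=cam(c); C=-R.T@t; d=R.T@np.linalg.inv(K)@[uv[0],uv[1],1]; return C+d*(z-C[2])/d[2]
def w2pix(c,p):
    K,R,t=cam(c); q=K@(R@np.array(p,float)+t); return q[:2]/q[2]
E
python3 - <<'E'
from h import *
c=capture("top"); K,R,t=cam(c); print("C",-R.T@t)
np.set_printoptions(precision=1,suppress=True)
def P(x,y,z): return pix2w(c,(165+(x+.5)/5-.5,155+(y+.5)/5-.5),z)
def Q(x,y,z): return pix2w(c,(325+(x-475+.5)/5-.5,175+(y+.5)/5-.5),z)
box=np.array([P(*p,40)[:2] for p in[(155,48),(388,95),(300,497),(62,447)]])
print("box40",box,box.mean(0)); 
for i in range(4): print(np.linalg.norm(box[i]-box[i-1]))
print("grille50",*[P(*p,50) for p in[(190,125),(318,150),(270,345),(140,320)]])
print("screws64",*[P(*p,64) for p in[(185,72),(340,105),(258,428),(103,390)]])
print("ledgeline64",*[P(*p,64) for p in[(105,355),(305,395)]])
cov=[Q(*p,3) for p in[(525,82),(682,44),(747,290),(583,330)]]
print("cover",*cov); print("tongue",*[Q(*p,2) for p in[(608,352),(738,320)]])
print("rib top",*[Q(*p,38) for p in[(588,122),(683,97),(688,165),(592,188)]])
s=capture("scene");K,R,t=cam(s); print("scene C",-R.T@t)
big=cv2.resize(s["img"][125:195,195:305],None,fx=7,fy=7,interpolation=cv2.INTER_CUBIC)
g=cv2.createCLAHE(4,(4,4)).apply(cv2.cvtColor(big,cv2.COLOR_RGB2GRAY))
b=cv2.resize(c["img"][155:265,165:260],None,fx=5,fy=5,interpolation=cv2.INTER_CUBIC)
g2=cv2.createCLAHE(4,(4,4)).apply(cv2.cvtColor(b,cv2.COLOR_RGB2GRAY))
cv2.imwrite("pics/c3.png",g2)
E
```

```text
C [ 446.73638549 -105.71491672 1376.22707911]
box40 [[645.2 211.2]
 [615.8  76.8]
 [385.4 128.2]
 [416.3 263.5]] [515.7 169.9]
234.81078787861628
137.57144034610425
235.97737425876358
138.78798924879908
grille50 [598.9 188.8  50. ] [583.4 115.7  50. ] [472.2 143.3  50. ] [487.7 217.   50. ]
screws64 [627.7 188.5  64. ] [607.4 100.8  64. ] [425.5 147.4  64. ] [448.3 234.2  64. ]
ledgeline64 [467.9 233.1  64. ] [443.5 121.1  64. ]
cover [ 564.  -192.3    3. ] [ 585.3 -286.6    3. ] [ 438.2 -321.3    3. ] [ 416.4 -223.5    3. ]
tongue [ 403.1 -238.     2. ] [ 420.6 -315.6    2. ]
rib top [ 537.2 -226.1   38. ] [ 550.8 -281.7   38. ] [ 511.2 -283.6   38. ] [ 498.8 -227.6   38. ]
scene C [ -18.3 -768.2  908.5]
```

View pics/c3.png

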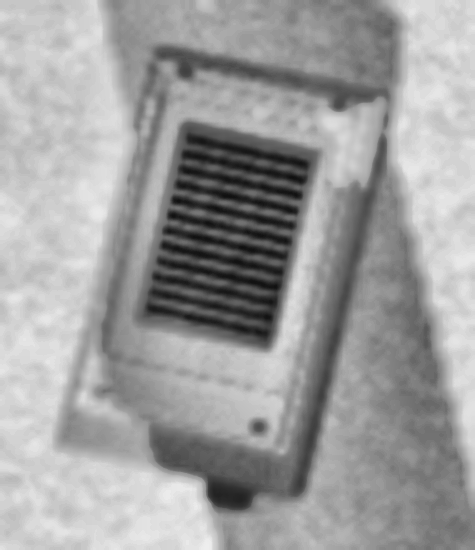

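```bash
cat >> h.py <<'E'
from scipy.spatial.transform import Rotation as Rn
def pose(x,y,z,yaw,tilt=0):   # tool pointing down, tool y = -cover x; tilt deg = tongue down
    return np.array([x,y,z],float), Rn.from_euler('z',yaw,degrees=True)*Rn.from_euler('x',180,degrees=True)*Rn.from_euler('x',-tilt,degrees=True)
def plan(a,*ts):
    for t in ts:
        print((a[1].inv().apply(t[0]-a[0])/1000).round(4).tolist(), (a[1].inv()*t[1]).as_rotvec(degrees=True).round(2).tolist())
E
python3 - <<'E'
from h import *
c=capture("top")
print(*[pix2w(c,(325+(x-475+.5)/5-.5,175+(y+.5)/5-.5),38) for x,y in[(588,188),(690,165),(690,185),(592,207)]])
s=pose(203.55,590.9,222.55,160.99)
w=pose(430,100,222.55,102.6); 
plan(s,w); plan(w,pose(501,-256,110,102.6))
E
```

```text
[ 498.87928201 -225.24542235   38.        ] [ 511.20278648 -284.76323425   38.        ] [ 499.61016439 -284.45362788   38.        ] [ 487.85172344 -227.30674242   38.        ]
[-0.374, -0.3904, -0.0] [0.0, -0.0, 58.39]
[-0.3629, -0.0084, 0.1126] [0.0, 0.0, 0.0]
```

Call:
drive_tool --commands '[[[-0.374,-0.3904,0],[0,0,58.39]],[[-0.374,-0.3904,0],[0,0,58.39]],[[-0.374,-0.3904,0],[0,0,58.39]],[[-0.374,-0.3904,0],[0,0,58.39]],[[-0.374,-0.3904,0],[0,0,58.39]],[[-0.374,-0.3904,0],[0,0,58.39]],[[-0.374,-0.3904,0],[0,0,58.39]],[[-0.374,-0.3904,0],[0,0,58.39]],[[-0.374,-0.3904,0],[0,0,58.39]],[[-0.374,-0.3904,0],[0,0,58.39]]]' --gripper 0.06

```text
time: 1.08
tool_pos: [378.5, 210.7, 222.8]
tool_rot: [180.0, -0.0, 102.6]
wrist_force: [1.5, -0.4, 0.4]
finger_gap: 0.691
grasp_force: 0.0
```

Call:
drive_tool --commands '[[[-0.4833,0.0168,0.112],[0,0,0]],[[-0.4833,0.0168,0.112],[0,0,0]],[[-0.4833,0.0168,0.112],[0,0,0]],[[-0.4833,0.0168,0.112],[0,0,0]],[[-0.4833,0.0168,0.112],[0,0,0]],[[-0.4833,0.0168,0.112],[0,0,0]],[[-0.4833,0.0168,0.112],[0,0,0]],[[-0.4833,0.0168,0.112],[0,0,0]],[[-0.4833,0.0168,0.112],[0,0,0]],[[-0.4833,0.0168,0.112],[0,0,0]]]'

```text
time: 1.92
tool_pos: [480.5, -182.5, 128.1]
tool_rot: [180.0, -0.0, 102.6]
wrist_force: [0.2, -0.3, -0.2]
finger_gap: 0.691
grasp_force: 0.0
```

Call:
drive_tool --commands '[[[-0.0774,0.0027,0.0685],[0,0,0]],[[-0.0774,0.0027,0.0685],[0,0,0]],[[-0.0774,0.0027,0.0685],[0,0,0]],[[-0.0774,0.0027,0.0685],[0,0,0]],[[-0.0774,0.0027,0.0685],[0,0,0]]]'

```text
time: 2.33
tool_pos: [499.1, -255.3, 59.2]
tool_rot: [-179.9, -0.1, 102.5]
wrist_force: [0.3, 0.7, 0.1]
finger_gap: 0.691
grasp_force: 0.0
```

Run:
```python
from h import *
for n in("top",):
    c=capture(n); 
    i=c["img"][160:260,310:410]; cv2.imwrite("pics/g1.png",cv2.resize(i,None,fx=5,fy=5,interpolation=cv2.INTER_CUBIC)[:,:,::-1])
s=capture("scene"); i=s["img"][200:310,290:400]; cv2.imwrite("pics/g2.png",cv2.resize(i,None,fx=5,fy=5,interpolation=cv2.INTER_CUBIC)[:,:,::-1])
o=get_obs(); print(o["tool_pos"],o["tool_rot"],o["wrist_force"])
```

```text
[ 499.4283279  -254.01342913   60.61636849] [-1.79979273e+02 -4.75292889e-02  1.02631632e+02] [ 0.81969044  1.04125839 -0.23085975]
```

View pics/g2.png

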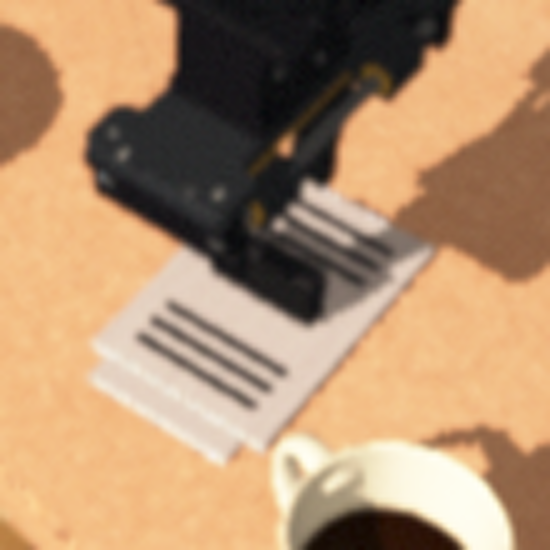

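The gripper is centred over the rib with a finger on either side of it (crop ~(290,240)), and the tongue points to the lower left. I'll descend and grip.

Call:
drive_tool --commands '[[[0,0,0.03],[0,0,0]],[[0,0,0.045],[0,0,0]],[[0,0,0.0515],[0,0,0]],[[0,0,0.0515],[0,0,0]]]'

```text
time: 2.77
tool_pos: [499.3, -253.5, 8.4]
tool_rot: [-179.9, -0.1, 102.7]
wrist_force: [0.2, 0.2, -0.3]
finger_gap: 0.69
grasp_force: 0.0
```

Call:
drive_tool --commands '[[[0,0,0],[0,0,0]],[[0,0,0],[0,0,0]],[[0,0,0],[0,0,0]],[[0,0,0],[0,0,0]],[[0,0,0],[0,0,0]],[[0,0,0],[0,0,0]],[[0,0,0],[0,0,0]],[[0,0,0],[0,0,0]]]' --gripper 0.0 --newtons 45

```text
time: 3.43
tool_pos: [499.8, -255.3, 8.6]
tool_rot: [-180.0, 0.0, 102.6]
wrist_force: [-2.5, -0.1, -0.2]
finger_gap: 0.166
grasp_force: 0.4
```

```bash
cat >> h.py <<'E'
O=np.array([536.2,165.3,0]); BY=167.3
u=np.array([np.cos(np.radians(BY)),np.sin(np.radians(BY)),0])
def tip(xt,h,tilt,off=0,O=O):  # tongue tip at box x xt, h above seat
    p,R=pose(0,0,0,BY-90,tilt); v=np.array([-u[1],u[0],0])
    return O+u*xt+v*off+[0,0,50+h]-R.apply([0,-91,8.5]),R
E
python3 - <<'E'
from h import *
a=pose(500,-255.7,8.5,102.6); b=pose(500,-255.7,150,102.6); w=tip(60,90,11.5); e=tip(60,10,11.5)
print(w[0],e[0]); plan(a,b);plan(b,w); plan(w,e)
E
```

```text
[563.00624614 159.25895153 166.47184202] [563.00624614 159.25895153  86.47184202]
[0.0, 0.0, -0.1415] [0.0, 0.0, 0.0]
[0.3912, 0.152, -0.0165] [-11.31, -2.54, 25.21]
[-0.0, -0.0159, 0.0784] [0.0, 0.0, 0.0]
```

Call:
drive_tool --commands '[[[0,0,0],[0,0,0]],[[0,0,0],[0,0,0]],[[0,0,-0.02],[0,0,0]],[[0,0,-0.05],[0,0,0]],[[0,0,-0.09],[0,0,0]],[[0,0,-0.13],[0,0,0]],[[0,0,-0.1415],[0,0,0]],[[0,0,-0.1415],[0,0,0]]]'

```text
time: 4.1
tool_pos: [501.9, -256.7, 153.8]
tool_rot: [179.7, 0.4, 102.6]
wrist_force: [0.8, -0.3, -2.7]
finger_gap: 0.161
grasp_force: 45.0
```

Call:
drive_tool --commands '[[[0.0391,0.0152,-0.0017],[-1.13,-0.25,2.52]],[[0.0782,0.0304,-0.0033],[-2.26,-0.51,5.04]],[[0.1174,0.0456,-0.005],[-3.39,-0.76,7.56]],[[0.1565,0.0608,-0.0066],[-4.52,-1.02,10.08]],[[0.1956,0.076,-0.0083],[-5.66,-1.27,12.6]],[[0.2347,0.0912,-0.0099],[-6.79,-1.52,15.13]],[[0.2738,0.1064,-0.0116],[-7.92,-1.78,17.65]],[[0.313,0.1216,-0.0132],[-9.05,-2.03,20.17]],[[0.3521,0.1368,-0.0149],[-10.18,-2.29,22.69]],[[0.3912,0.152,-0.0165],[-11.31,-2.54,25.21]]]'

```text
time: 4.93
tool_pos: [560.4, 158.2, 164.0]
tool_rot: [168.7, 0.1, 77.2]
wrist_force: [1.6, -1.0, -1.7]
finger_gap: 0.161
grasp_force: 45.0
```

Call:
drive_tool --commands '[[[0,0,0],[0,0,0]],[[0,-0.003,0.015],[0,0,0]],[[0,-0.0065,0.032],[0,0,0]],[[0,-0.0101,0.05],[0,0,0]],[[0,-0.0101,0.05],[0,0,0]],[[0,-0.0101,0.05],[0,0,0]]]'

```text
time: 5.43
tool_pos: [560.2, 155.9, 112.9]
tool_rot: [168.8, 0.1, 77.3]
wrist_force: [0.1, -0.7, -1.2]
finger_gap: 0.158
grasp_force: 45.0
```

Run:
```python
from h import *
c=capture("top"); s=capture("scene")
i=cv2.resize(c["img"][150:270,160:270],None,fx=3.6,fy=3.6,interpolation=cv2.INTER_CUBIC)
j=cv2.resize(s["img"][85:205,190:300],None,fx=3.6,fy=3.6,interpolation=cv2.INTER_CUBIC)
cv2.imwrite("pics/p1.png",np.hstack([i,j])[:,:,::-1])
o=get_obs(); print(o["tool_pos"],o["tool_rot"],o["wrist_force"],o["torque"])
w=tip(60,90,11.5); a=(w[0]-[0,0,51],w[1]) # commanded
def crop(p,c,x0,y0): return (w2pix(c,p)-[x0,y0])*3.6
for q in [(0,-91,8.5),(40,-91,8.5),(-40,-91,8.5)]:
    P=a[0]+a[1].apply(q); print(P,crop(P,c,160,150),crop(P,s,190,85)+[396,0])
```

```text
[562.39171826 156.12457182 115.16760489] [1.68536130e+02 1.16113664e-02 7.72921106e+01] [-0.84516134  1.20319047 -1.83239159] [-0.0916346   0.25338097 -0.0066661 ]
[477.66792736 178.49077226  89.        ] [155.29929133 257.80908462] [553.58377662 224.84283856]
[486.46177554 217.51215402  89.        ] [104.23623988 247.22081241] [536.21163237 196.58197534]
[468.87407919 139.4693905   89.        ] [206.35458083 268.39574733] [571.63827961 254.21375745]
```

View pics/p1.png

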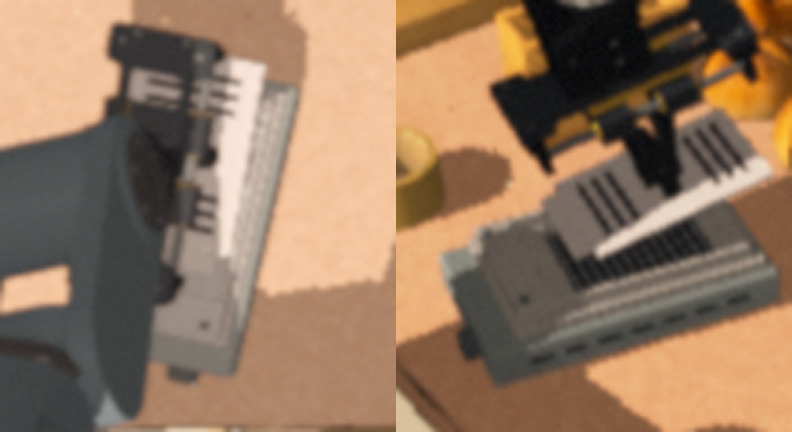

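The top view (left) shows the cover's right edge running from (262,60) to (228,255). The scene view (right) has the same edge from (598,255) to (770,168), with the tongue over the grille short of the ledge line. I'll check these against the prediction.

Run:
```python
from h import *
c=capture("top"); s=capture("scene")
w=tip(60,90,11.5); a=(w[0]-[0,0,51],w[1])
def crop(p,c,x0,y0): return ((w2pix(c,p)+.5-[x0,y0])*3.6).round(1)
for q in [(50,-75,8.5),(50,75,8.5),(50,75,3.5),(-50,-75,8.5),(40,-91,8.5),(50,75,3.5),(-50,75,3.5)]:
    for sg in (1,-1):
        Q=(sg*q[0],q[1],q[2]); P=a[0]+a[1].apply(Q); print(Q,P.round(0),crop(P,c,160,150),crop(P,s,190,85)+[396,0])
# box features: ledge corners, cheeks
v=np.array([-u[1],u[0],0])
for n,x,y,z in [("ledge",81,53,64),("ledge",81,-53,64),("cheek-end",-71,53,64),("cheek",-71,-53,64)]:
    P=O+u*x+v*y+[0,0,z]; print(n,P.round(0),crop(P,c,160,150),crop(P,s,190,85)+[396,0])
```

```text
(50, -75, 8.5) [504. 224.  92.] [ 96.8 226.2] [552.2 183. ]
(-50, -75, 8.5) [482. 126.  92.] [224.6 252.7] [597.3 254.5]
(50, 75, 8.5) [647. 192. 122.] [130.3  34.1] [720.8 105.3]
(-50, 75, 8.5) [625.  94. 122.] [260.   61.1] [773.  171.4]
(50, 75, 3.5) [646. 192. 127.] [128.5  34.4] [719.4 100.5]
(-50, 75, 3.5) [624.  94. 127.] [258.6  61.4] [771.7 166.6]
(-50, -75, 8.5) [482. 126.  92.] [224.6 252.7] [597.3 254.5]
(50, -75, 8.5) [504. 224.  92.] [ 96.8 226.2] [552.2 183. ]
(40, -91, 8.5) [486. 218.  89.] [106. 249.] [538.  198.4]
(-40, -91, 8.5) [469. 139.  89.] [208.2 270.2] [573.4 256. ]
(50, 75, 3.5) [646. 192. 127.] [128.5  34.4] [719.4 100.5]
(-50, 75, 3.5) [624.  94. 127.] [258.6  61.4] [771.7 166.6]
(-50, 75, 3.5) [624.  94. 127.] [258.6  61.4] [771.7 166.6]
(50, 75, 3.5) [646. 192. 127.] [128.5  34.4] [719.4 100.5]
ledge [446. 131.  64.] [224.7 300.4] [556.6 299.1]
ledge [469. 235.  64.] [ 91.8 272.8] [511.1 221.7]
cheek-end [594.  98.  64.] [266.8 111. ] [739.8 243.9]
cheek [617. 201.  64.] [135.1  83.7] [687.3 171.9]
```

Predictions match the picture to within about 2 mm, so I'll shift 1 mm sideways and lower the tongue to just above the seat.

Call:
drive_tool --commands '[[[0.001,-0.005,0.019],[0,0,0]],[[0.001,-0.0073,0.028],[0,0,0]],[[0.001,-0.0083,0.032],[0,0,0]],[[0.001,-0.0093,0.0359],[0,0,0]],[[0.001,-0.0093,0.0359],[0,0,0]],[[0.001,-0.0093,0.0359],[0,0,0]],[[0.001,-0.0093,0.0359],[0,0,0]]]'

```text
time: 6.22
tool_pos: [562.4, 158.2, 79.9]
tool_rot: [168.3, -0.1, 77.3]
wrist_force: [1.3, 2.4, 5.0]
finger_gap: 0.157
grasp_force: 44.9
```

Call:
drive_tool --commands '[[[0,0.0002,-0.001],[0,0,0]],[[0,0.0002,-0.001],[0,0,0]],[[0,0.0002,-0.001],[0,0,0]]]'

```text
time: 6.47
tool_pos: [561.9, 158.0, 80.2]
tool_rot: [168.3, -0.1, 77.3]
wrist_force: [3.1, 1.9, 3.4]
finger_gap: 0.158
grasp_force: 44.9
```

Call:
drive_tool --commands '[[[0,0.0002,-0.001],[0,0,0]],[[0,0.0002,-0.001],[0,0,0]],[[0,0.0002,-0.001],[0,0,0]]]'

```text
time: 6.72
tool_pos: [560.6, 157.6, 80.3]
tool_rot: [168.5, 0.0, 77.3]
wrist_force: [1.5, 1.6, 2.7]
finger_gap: 0.158
grasp_force: 44.8
```

```bash
cat >> h.py <<'E'
def avg(n=4):
    F=[];T=[];P=[];E=[]
    for k in range(n):
        capture("scene"); o=get_obs(); F.append(o["wrist_force"]);T.append(o["torque"]);P.append(o["tool_pos"]);E.append(o["tool_rot"])
    v=np.array([-u[1],u[0],0]); B=np.array([u,v,[0,0,1]])
    f=np.mean(F,0);t=np.mean(T,0); print("t",o["time"],"F box",(B@f).round(2),"M box",(B@t).round(3),"pos",np.mean(P,0).round(1),"box",(B@(np.mean(P,0)-O)).round(1),"rot",np.mean(E,0).round(2))
E
python3 -c "
from h import *
avg(6)"
```

```text
t 7.0167 F box [-1.6  -1.48  1.98] M box [ 0.115 -0.081  0.044] pos [560.5 157.6  80.3] box [-25.4   2.1  80.3] rot [1.6852e+02 2.0000e-02 7.7310e+01]
```

Call:
drive_tool --commands '[[[0.0,0.0016,-0.0078],[0,0,0]],[[0.0025,0.0016,-0.0078],[0,0,0]],[[0.0025,0.0016,-0.0078],[0,0,0]],[[0.0025,0.0016,-0.0078],[0,0,0]]]'

```text
time: 7.35
tool_pos: [560.4, 160.3, 88.0]
tool_rot: [168.6, 0.0, 77.3]
wrist_force: [0.6, -0.3, -2.5]
finger_gap: 0.156
grasp_force: 44.8
```

```bash
python3 -c "
from h import *
avg(6)
c=capture('top'); s=capture('scene')
i=cv2.resize(c['img'][170:270,170:250],None,fx=5,fy=5,interpolation=cv2.INTER_CUBIC)
j=cv2.resize(s['img'][110:210,200:280],None,fx=5,fy=5,interpolation=cv2.INTER_CUBIC)
cv2.imwrite('pics/p2.png',np.hstack([i,j])[:,:,::-1])
def crop(p,c,x0,y0): return ((w2pix(c,p)+.5-[x0,y0])*5).round(0)
a=tip(62,12,11.5)
for q in [(-50,-75,3.5),(-50,75,3.5),(-40,-91,4.5)]:
    P=a[0]+a[1].apply(q); print(q,crop(P,c,170,170),crop(P,s,200,110)+[400,0])
"
```

```text
t 7.65 F box [ 0.01 -0.09 -1.97] M box [ 0.11  -0.234  0.004] pos [560.8 160.2  88. ] box [-25.1  -0.4  88. ] rot [1.6856e+02 3.0000e-02 7.7310e+01]
(-50, -75, 3.5) [268. 257.] [628. 261.]
(-50, 75, 3.5) [316.  -4.] [870. 146.]
(-40, -91, 4.5) [246. 281.] [596. 265.]
```

View pics/p2.png

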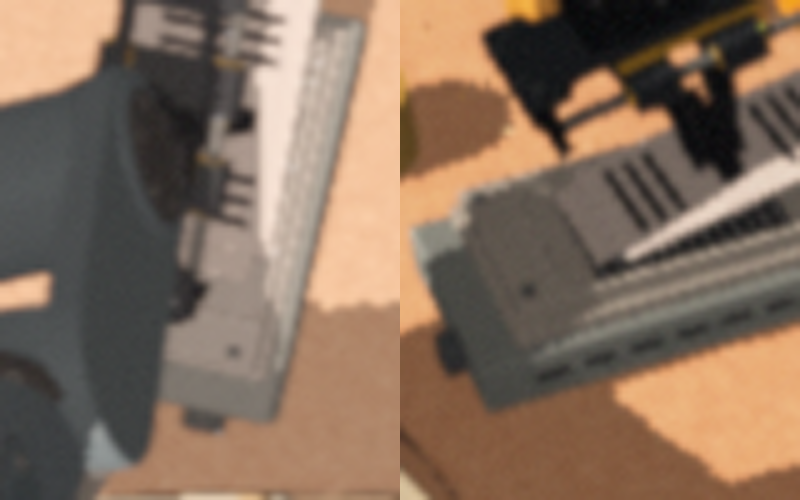

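Here the cover is free again and centred between the cheeks, with its right front corner at (628,261) in the scene half. The tongue sits just short of the ledge edge. I'll lower it again by feel.

Call:
drive_tool --commands '[[[0,-0.0005,0.0025],[0,0,0]],[[0,-0.001,0.005],[0,0,0]],[[0,-0.0014,0.007],[0,0,0]],[[0,-0.0014,0.007],[0,0,0]],[[0,-0.0014,0.007],[0,0,0]]]'

```text
time: 8.17
tool_pos: [561.2, 160.2, 81.0]
tool_rot: [168.5, 0.0, 77.3]
wrist_force: [0.4, -0.0, -1.8]
finger_gap: 0.161
grasp_force: 44.8
```

```bash
python3 -c "
from h import *
avg(4)"
```

```text
t 8.3667 F box [ 0.03 -0.12 -1.83] M box [ 0.12  -0.212  0.015] pos [561.2 160.2  81.2] box [-25.6  -0.5  81.2] rot [168.51   0.    77.3 ]
```

Free at h≈5, so the earlier contact was the side cheek. I'll keep going down to find the seat.

Call:
drive_tool --commands '[[[0,-0.0004,0.002],[0,0,0]],[[0,-0.0006,0.003],[0,0,0]],[[0,-0.0008,0.004],[0,0,0]],[[0,-0.0008,0.004],[0,0,0]],[[0,-0.0008,0.004],[0,0,0]]]'

```text
time: 8.78
tool_pos: [562.0, 160.2, 78.4]
tool_rot: [168.4, -0.0, 77.3]
wrist_force: [-0.5, -0.8, 8.1]
finger_gap: 0.163
grasp_force: 45.1
```

```bash
python3 -c "
from h import *
avg(3)"
```

```text
t 8.9333 F box [ 0.77 -0.36  8.11] M box [ 0.477 -0.747  0.011] pos [562.  160.2  78.4] box [-26.2  -0.7  78.4] rot [168.41  -0.    77.33]
```

The tongue tip is on the seat. I'll ease up 1.5 mm and slide in under the ledge.

Call:
drive_tool --commands '[[[0,0.0003,-0.0015],[0,0,0]],[[0,-0.0017,-0.0019],[0,0,0]],[[0,-0.0037,-0.0023],[0,0,0]],[[0,-0.0056,-0.0027],[0,0,0]],[[0,-0.0076,-0.0031],[0,0,0]],[[0,-0.0095,-0.0035],[0,0,0]],[[0,-0.0114,-0.0039],[0,0,0]],[[0,-0.0134,-0.0043],[0,0,0]],[[0,-0.0134,-0.0043],[0,0,0]],[[0,-0.0134,-0.0043],[0,0,0]]]'

```text
time: 9.77
tool_pos: [547.9, 163.6, 79.1]
tool_rot: [168.5, -0.0, 77.3]
wrist_force: [2.4, 0.9, 5.9]
finger_gap: 0.16
grasp_force: 44.9
```

```bash
python3 -c "
from h import *
avg(3)"
```

```text
t 9.9167 F box [-1.94 -1.53  6.01] M box [ 0.192 -0.065  0.041] pos [547.9 163.6  79. ] box [-11.8  -0.9  79. ] rot [ 1.6846e+02 -4.0000e-02  7.7290e+01]
```

Call:
drive_tool --commands '[[[0,0.0002,-0.001],[0,0,0]],[[0.001,0.0002,-0.001],[0,0,0]],[[0.001,0.0002,-0.001],[0,0,0]]]'

```text
time: 10.17
tool_pos: [547.2, 164.2, 79.4]
tool_rot: [168.6, 0.0, 77.3]
wrist_force: [2.3, 0.6, 3.1]
finger_gap: 0.16
grasp_force: 44.9
```

```bash
python3 -c "
from h import *
avg(3)"
```

```text
t 10.3167 F box [-2.06 -0.87  3.48] M box [ 0.292 -0.1    0.037] pos [547.2 164.2  79.4] box [-11.   -1.4  79.4] rot [1.6858e+02 3.0000e-02 7.7300e+01]
```

Call:
drive_tool --commands '[[[0,-0.0013,-0.0013],[0,0,0]],[[0,-0.0028,-0.0016],[0,0,0]],[[0,-0.0043,-0.0019],[0,0,0]],[[0,-0.0058,-0.0022],[0,0,0]],[[0,-0.0072,-0.0025],[0,0,0]],[[0,-0.0072,-0.0025],[0,0,0]],[[0,-0.0072,-0.0025],[0,0,0]]]'

```text
time: 10.9
tool_pos: [541.8, 165.8, 81.0]
tool_rot: [168.4, -0.0, 77.3]
wrist_force: [4.6, -2.4, -1.8]
finger_gap: 0.156
grasp_force: 44.9
```

```bash
python3 -c "
from h import *
avg(3)"
```

```text
t 11.05 F box [-5.05  1.11 -2.3 ] M box [0.323 0.769 0.194] pos [541.8 165.8  81. ] box [-5.3 -1.7 81. ] rot [ 1.6837e+02 -3.0000e-02  7.7330e+01]
```

Call:
drive_tool --commands '[[[0,-0.0015,-0.0003],[0,0,0]],[[0,-0.0029,-0.0006],[0,0,0]],[[0,-0.0029,-0.0006],[0,0,0]],[[0,-0.0029,-0.0006],[0,0,0]]]'

```text
time: 11.38
tool_pos: [541.4, 166.5, 81.9]
tool_rot: [168.1, -0.1, 77.4]
wrist_force: [7.2, -3.3, -1.2]
finger_gap: 0.156
grasp_force: 45.0
```

```bash
python3 -c "
from h import *
avg(3)"
```

```text
t 11.5333 F box [-7.55  1.17 -2.48] M box [0.423 1.367 0.292] pos [541.4 166.5  81.9] box [-4.8 -2.3 81.9] rot [ 1.6808e+02 -1.0000e-01  7.7390e+01]
```

```bash
python3 -c "
from h import *
c=capture('top'); s=capture('scene')
f=9
i=cv2.resize(c['img'][200:255,195:238],None,fx=f,fy=f,interpolation=cv2.INTER_CUBIC)
j=cv2.resize(s['img'][140:195,215:260],None,fx=f,fy=f,interpolation=cv2.INTER_CUBIC)
m=np.hstack([i,j])[:,:,::-1]
l=cv2.cvtColor(np.ascontiguousarray(m),cv2.COLOR_BGR2LAB); l[:,:,0]=cv2.createCLAHE(3,(4,4)).apply(l[:,:,0]); m=cv2.cvtColor(l,cv2.COLOR_LAB2BGR)
cv2.imwrite('pics/p3.png',m); print(m.shape)
def crop(p,c,x0,y0): return ((w2pix(c,p)+.5-[x0,y0])*f).round(0)
a=tip(82.5,5.4,11.5,-2)
for q in [(-50,-75,3.5),(-40,-91,4.5),(-40,-75,3.5),(40,-91,4.5)]:
    P=a[0]+a[1].apply(q); print(q,P.round(0),crop(P,c,195,200),crop(P,s,215,140)+[43*f,0])
v=np.array([-u[1],u[0],0])
for n,x,y,z in [('ledge',81,53,64),('ledge',81,-53,64),('bot',81,53,60)]:
    P=O+u*x+v*y+[0,0,z]; print(n,P.round(0),crop(P,c,195,200),crop(P,s,215,140)+[43*f,0])
"
```

```text
(495, 792, 3)
(-50, -75, 3.5) [459. 133.  63.] [241. 256.] [599. 232.]
(-40, -91, 4.5) [447. 147.  59.] [201. 298.] [541. 238.]
(-40, -75, 3.5) [462. 143.  63.] [209. 250.] [588. 213.]
(40, -91, 4.5) [464. 225.  59.] [-49. 247.] [456.  92.]
ledge [446. 131.  64.] [247. 301.] [563. 253.]
ledge [469. 235.  64.] [-86. 232.] [450.  59.]
bot [446. 131.  60.] [249. 301.] [565. 263.]
```

View pics/p3.png

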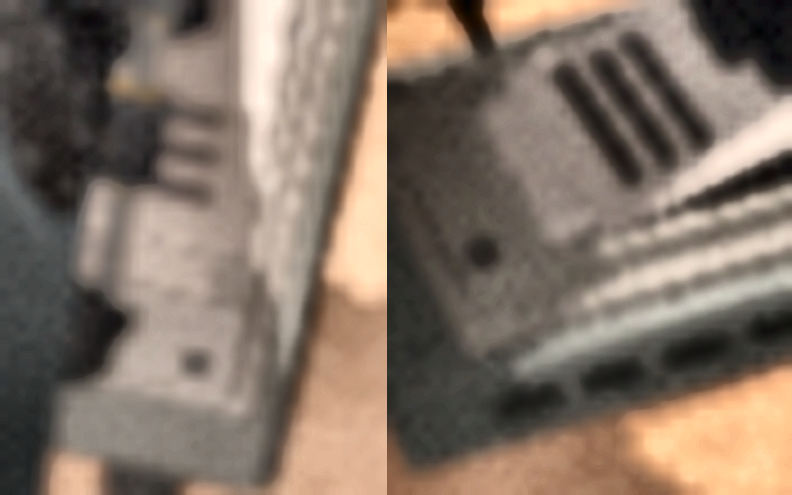

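The tongue tip looks almost fully visible: its right corner is at about (545,240), right at the ledge edge. So it is most likely butting the ledge face because it's too high. I'll back off, go lower with light seat contact, and try again.

Call:
drive_tool --commands '[[[0,0.0039,0.0008],[0,0,0]],[[0,0.0078,0.0016],[0,0,0]],[[0,0.0076,0.0026],[0,0,0]],[[0,0.0074,0.0035],[0,0,0]],[[0,0.0074,0.0035],[0,0,0]],[[0,0.0074,0.0035],[0,0,0]]]'

```text
time: 12.13
tool_pos: [544.4, 164.8, 79.0]
tool_rot: [168.6, 0.0, 77.3]
wrist_force: [-0.2, 0.9, 5.1]
finger_gap: 0.159
grasp_force: 45.0
```

```bash
python3 -c "
from h import *
avg(3)"
```

```text
t 12.2833 F box [ 0.04 -0.12  5.83] M box [ 0.471 -0.522 -0.002] pos [544.4 164.8  79.1] box [-8.1 -1.3 79.1] rot [1.6859e+02 5.0000e-02 7.7310e+01]
```

Call:
drive_tool --commands '[[[0,0,0],[0,-1,0]],[[0,0,0],[0,-2,0]],[[0,0,0],[0,-2,0]],[[0,0,0],[0,-2,0]]]'

```text
time: 12.62
tool_pos: [544.5, 165.0, 79.1]
tool_rot: [168.6, 2.0, 76.9]
wrist_force: [-0.4, -1.7, 5.3]
finger_gap: 0.158
grasp_force: 45.1
```

```bash
python3 -c "
from h import *
avg(3)"
```

```text
t 12.7667 F box [-0.06  0.4   5.64] M box [ 0.037 -0.589  0.032] pos [544.5 164.9  79.1] box [-8.1 -1.5 79.1] rot [168.57   1.98  76.89]
```

Call:
drive_tool --commands '[[[0,0.0003,-0.0013],[0,0.6,0]],[[0,-0.0012,-0.0016],[0,0.6,0]],[[0,-0.0027,-0.0019],[0,0.6,0]],[[0,-0.0042,-0.0022],[0,0.6,0]],[[0,-0.0056,-0.0025],[0,0.6,0]],[[0,-0.0056,-0.0025],[0,0.6,0]],[[0,-0.0056,-0.0025],[0,0.6,0]]]'

```text
time: 13.35
tool_pos: [541.9, 166.3, 80.7]
tool_rot: [168.2, 1.3, 77.1]
wrist_force: [4.3, -1.2, -1.1]
finger_gap: 0.156
grasp_force: 44.9
```

```bash
python3 -c "
from h import *
avg(3)"
```

```text
t 13.5 F box [-5.4   0.81 -0.57] M box [0.151 0.689 0.164] pos [541.9 166.3  80.7] box [-5.3 -2.3 80.7] rot [168.23   1.3   77.11]
```

Call:
drive_tool --commands '[[[0,0.002,0.0004],[0,0,0]],[[0,0.0034,-0.0012],[0,0,0]],[[0,0.0042,-0.0032],[0,0,0]],[[0,0.005,-0.0052],[0,0,0]],[[0,0.005,-0.0062],[0,0,0]],[[0,0.005,-0.0062],[0,0,0]]]'

```text
time: 14.0
tool_pos: [542.0, 165.6, 87.0]
tool_rot: [168.6, 1.4, 77.0]
wrist_force: [-0.3, 0.6, -2.1]
finger_gap: 0.157
grasp_force: 44.9
```

```bash
python3 -c "
from h import *
avg(3)"
```

```text
t 14.15 F box [ 0.07  0.06 -1.83] M box [ 0.091 -0.208  0.01 ] pos [542.3 165.6  87. ] box [-5.9 -1.6 87. ] rot [168.58   1.4   77.02]
```

Call:
drive_tool --commands '[[[0,0.0022,-0.0108],[0,0,0]],[[0,0.0022,-0.0108],[0,0,0]],[[0,-0.005,-0.0122],[0,0,0]],[[0,-0.0115,-0.0136],[0,0,0]],[[0,-0.0119,-0.0116],[0,0,0]],[[0,-0.0123,-0.0096],[0,0,0]],[[0,-0.0125,-0.0086],[0,0,0]],[[0,-0.0127,-0.0077],[0,0,0]],[[0,-0.0127,-0.0077],[0,0,0]]]'

```text
time: 14.9
tool_pos: [528.7, 168.8, 92.2]
tool_rot: [168.6, 1.4, 77.0]
wrist_force: [-3.1, 0.8, 6.9]
finger_gap: 0.157
grasp_force: 45.3
```

```bash
python3 -c "
from h import *
avg(3)"
```

```text
t 15.05 F box [ 2.96 -0.11  5.61] M box [-0.156 -1.276  0.102] pos [528.6 168.8  92.3] box [ 8.1 -1.8 92.3] rot [168.61   1.4   76.99]
```

Call:
drive_tool --commands '[[[0,0.0012,-0.0059],[0,0,0]],[[0,0.0306,0.0001],[0,0,0]],[[0,0.029,0.0079],[0,0,0]],[[0,0.0271,0.0075],[0,0,0]],[[0,0.0251,0.0071],[0,0,0]],[[0,0.0231,0.0067],[0,0,0]],[[0,0.0212,0.0063],[0,0,0]],[[0,0.0192,0.0059],[0,0,0]],[[0,0.0192,0.0059],[0,0,0]]]'

```text
time: 15.8
tool_pos: [548.0, 164.5, 90.3]
tool_rot: [168.5, 1.4, 77.1]
wrist_force: [0.0, -0.1, -2.4]
finger_gap: 0.156
grasp_force: 44.9
```

```bash
python3 -c "
from h import *
avg(2)"
```

```text
t 15.9 F box [-0.15  0.18 -1.36] M box [ 0.041 -0.247 -0.024] pos [548.7 164.5  90.4] box [-12.3  -1.9  90.4] rot [168.5    1.38  77.05]
```

Call:
drive_tool --commands '[[[0,-0.002,-0.0004],[0,0,0]],[[0,-0.0039,-0.0008],[0,0,0]],[[0,-0.0059,-0.0012],[0,0,0]],[[0,-0.0078,-0.0016],[0,0,0]],[[0,-0.0088,-0.0018],[0,0,0]],[[0,-0.0088,-0.0018],[0,0,0]]]'

```text
time: 16.4
tool_pos: [541.4, 166.2, 90.7]
tool_rot: [168.4, 1.3, 77.1]
wrist_force: [3.0, -1.3, -2.0]
finger_gap: 0.158
grasp_force: 44.9
```

```bash
python3 -c "
from h import *
avg(2)"
```

```text
t 16.5 F box [-2.88  0.99 -2.29] M box [ 0.26   0.364 -0.025] pos [541.4 166.2  90.6] box [-4.8 -2.  90.6] rot [168.38   1.34  77.04]
```

Call:
drive_tool --commands '[[[0,0.0039,0.0008],[0,0,0]],[[0,0.003,0.0055],[0,0,0]],[[0,0.002,0.0101],[0,0,0]],[[0,0.0,0.0097],[0,0,0]],[[0,-0.0019,0.0093],[0,0,0]],[[0,-0.0019,0.0093],[0,0,0]],[[0,-0.0019,0.0093],[0,0,0]]]'

```text
time: 17.08
tool_pos: [541.8, 166.3, 81.1]
tool_rot: [168.3, 1.3, 77.1]
wrist_force: [5.0, -1.1, -3.1]
finger_gap: 0.16
grasp_force: 45.0
```

```bash
python3 -c "
from h import *
S=[];T=[]
avg(1)
for k in range(4): S.append(capture('scene')['img'].astype(float))
cs=capture('scene');ct=capture('top');T.append(ct['img'].astype(float));T.append(capture('top')['img'].astype(float))
f=8
s0=cv2.imread('pics/scene0.png').astype(float); t0=cv2.imread('pics/top0.png').astype(float)
s1=np.mean(S,0)[:,:,::-1]; t1=np.mean(T,0)[:,:,::-1]
def C(i,x,y,w,h):
    g=i[y:y+h,x:x+w].mean(2); g=cv2.resize(g,None,fx=f,fy=f,interpolation=cv2.INTER_CUBIC)
    return np.clip((g-40)*255/130,0,255)
sx,sy,tx,ty=215,145,190,205
m=np.vstack([np.hstack([C(s0,sx,sy,50,37),C(s1,sx,sy,50,37)]),np.hstack([C(t0,tx,ty,50,37),C(t1,tx,ty,50,37)])])
cv2.imwrite('pics/p4.png',m); print(m.shape)
avg(1)
v=np.array([-u[1],u[0],0])
def pr(n,P):
    print(n,((w2pix(cs,P)+.5-[sx,sy])*f).round(0)+[400,0],((w2pix(ct,P)+.5-[tx,ty])*f).round(0)+[400,296])
for x in (74,82):
  for y in (53,0,-53): pr(('ledge',x,y),O+u*x+v*y+[0,0,64])
a=tip(82,0,13,-1.6)
for q in [(-50,-75,3.5),(-40,-75,4.5),(-40,-91,4.5),(40,-91,4.5)]: pr(q,a[0]+a[1].apply(q))
"
```

```text
t 17.1333 F box [-4.44 -0.41 -4.01] M box [-0.029  0.929  0.166] pos [541.8 166.3  81.2] box [-5.3 -2.2 81.2] rot [168.31   1.31  77.07]
(592, 800)
t 17.5333 F box [-4.99 -0.13 -4.81] M box [-0.068  0.875  0.196] pos [541.8 166.3  81.2] box [-5.3 -2.2 81.2] rot [168.32   1.31  77.06]
('ledge', 74, 53) [576. 179.] [664. 504.]
('ledge', 74, 0) [524.  91.] [516. 473.]
('ledge', 74, -53) [475.   7.] [368. 443.]
('ledge', 82, 53) [554. 186.] [659. 526.]
('ledge', 82, 0) [502.  97.] [511. 496.]
('ledge', 82, -53) [453.  13.] [363. 465.]
(-50, -75, 3.5) [591. 178.] [658. 483.]
(-40, -75, 4.5) [582. 163.] [631. 477.]
(-40, -91, 4.5) [540. 184.] [623. 520.]
(40, -91, 4.5) [465.  54.] [402. 474.][ WARN:0@8.677] global loadsave.cpp:1063 imwrite_ Unsupported depth image for selected encoder is fallbacked to CV_8U.
```

View pics/p4.png

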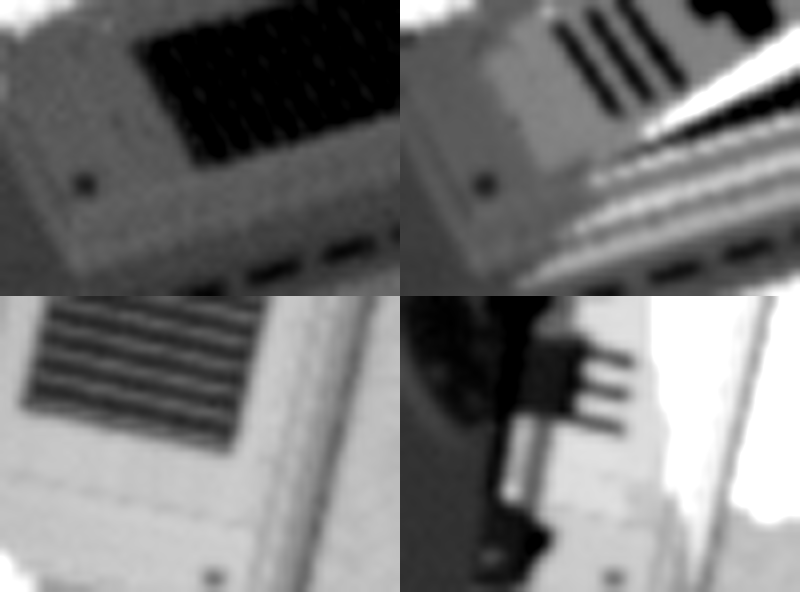

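The visible front edge of the cover, (487,60) to (545,170), coincides with the ledge edge at box x≈82. So the tongue is right at the mouth of the slot and rides up as the push lifts the arm. I'll back off, press lightly onto the seat, and slide in.

Call:
drive_tool --commands '[[[0,0.0049,0.001],[0,0,0]],[[0,0.0045,0.0025],[0,0,0]],[[0,0.0043,0.0039],[0,0,0]],[[0,0.0043,0.0039],[0,0,0]],[[0,0.0033,0.0037],[0,0,0]],[[0,0.0023,0.0035],[0,0,0]],[[0,0.0014,0.0033],[0,0,0]],[[0,0.0004,0.0031],[0,0,0]],[[0,0.0004,0.0031],[0,0,0]]]'

```text
time: 18.28
tool_pos: [543.0, 165.8, 79.4]
tool_rot: [168.3, 1.3, 77.0]
wrist_force: [3.8, -2.0, 6.9]
finger_gap: 0.158
grasp_force: 45.0
```

```bash
python3 -c "
from h import *
avg(2)"
```

```text
t 18.3833 F box [-3.29  1.31  6.29] M box [0.095 0.065 0.004] pos [543.  165.8  79.4] box [-6.5 -2.  79.4] rot [168.27   1.29  77.  ]
```

Call:
drive_tool --commands '[[[0,-0.001,-0.0002],[0,0,0]],[[0,-0.002,-0.0004],[0,0,0]],[[0,-0.003,-0.0004],[0,0,0]],[[0,-0.004,-0.0004],[0,0,0]],[[0,-0.004,-0.0004],[0,0,0]]]'

```text
time: 18.8
tool_pos: [542.1, 166.8, 80.0]
tool_rot: [167.9, 1.2, 77.1]
wrist_force: [6.4, -3.6, 6.1]
finger_gap: 0.156
grasp_force: 45.0
```

```bash
python3 -c "
from h import *
avg(2)"
```

```text
t 18.9 F box [-6.41  1.65  6.18] M box [0.261 0.762 0.143] pos [542.1 166.8  80. ] box [-5.5 -2.8 80. ] rot [167.93   1.2   77.09]
```

Call:
drive_tool --commands '[[[0,0.0059,0.0012],[0,0,0]],[[0,0.0065,-0.002],[0,0,0]],[[0,0.0072,-0.0052],[0,0,0]],[[0,0.0052,-0.0056],[0,0,0]],[[0,0.0032,-0.006],[0,0,0]],[[0,0.0013,-0.0064],[0,0,0]],[[0,0.0013,-0.0064],[0,0,0]]]'

```text
time: 19.48
tool_pos: [541.6, 166.6, 85.4]
tool_rot: [168.0, 1.3, 77.2]
wrist_force: [6.9, -5.2, -1.8]
finger_gap: 0.157
grasp_force: 45.0
```

```bash
python3 -c "
from h import *
avg(2)"
```

```text
t 19.5833 F box [-7.6   3.13 -0.49] M box [0.618 1.307 0.155] pos [541.6 166.6  85.4] box [-5.  -2.4 85.4] rot [167.98   1.28  77.19]
```

Call:
drive_tool --commands '[[[0,0.0049,0.001],[0,0,0]],[[-0.003,0.0049,0.001],[0,0,0]],[[-0.003,0.0044,0.0035],[0,0,0]],[[-0.003,0.0044,0.0035],[0,0,0]],[[-0.003,0.0024,0.0031],[0,0,0]],[[-0.003,0.0004,0.0027],[0,0,0]],[[-0.003,-0.0015,0.0023],[0,0,0]],[[-0.003,-0.0015,0.0023],[0,0,0]]]'

```text
time: 20.25
tool_pos: [540.5, 164.1, 82.9]
tool_rot: [167.9, 1.3, 77.3]
wrist_force: [9.0, -4.4, -2.3]
finger_gap: 0.16
grasp_force: 45.2
```

```bash
python3 -c "
from h import *
avg(2)"
```

```text
t 20.35 F box [-9.24  2.76 -3.17] M box [0.538 1.666 0.385] pos [540.5 164.   82.9] box [-4.5  0.3 82.9] rot [167.91   1.26  77.24]
```

Call:
drive_tool --commands '[[[0,0.0098,0.002],[0,0,0]],[[0.003,0.0098,0.002],[0,0,0]],[[0.0055,0.0098,0.002],[0,0,0]],[[0.0055,0.0094,0.0042],[0,0,0]],[[0.0055,0.0089,0.0064],[0,0,0]],[[0.0055,0.0089,0.0064],[0,0,0]]]'

```text
time: 20.85
tool_pos: [546.3, 167.4, 77.4]
tool_rot: [168.5, 1.4, 77.0]
wrist_force: [-0.3, -0.4, 8.6]
finger_gap: 0.16
grasp_force: 45.5
```

```bash
python3 -c "
from h import *
avg(2)
o=get_obs(); print(o['joint_pos'].round(2))"
```

```text
t 20.95 F box [0.15 0.96 8.3 ] M box [-0.094 -0.804  0.053] pos [546.2 167.4  77.6] box [-9.3 -4.2 77.6] rot [168.5    1.37  77.02]
[  8.81  36.02 103.78 -10.89  30.44  30.58]
```

Call:
drive_tool --commands '[[[-0.002,0.0005,-0.0025],[0,0.7,0]],[[-0.002,-0.0015,-0.0029],[0,0.7,0]],[[-0.002,-0.0034,-0.0033],[0,0.7,0]],[[-0.002,-0.0054,-0.0037],[0,0.7,0]],[[-0.002,-0.0074,-0.004],[0,0.7,0]],[[-0.002,-0.0088,-0.0043],[0,0.7,0]],[[-0.002,-0.0103,-0.0046],[0,0.7,0]],[[-0.002,-0.0103,-0.0046],[0,0.7,0]]]'

```text
time: 21.62
tool_pos: [541.6, 168.0, 81.2]
tool_rot: [167.8, 0.5, 77.4]
wrist_force: [9.2, -3.4, -1.0]
finger_gap: 0.156
grasp_force: 45.0
```

```bash
python3 -c "
from h import *
avg(2)"
```

```text
t 21.7167 F box [-9.66  1.09 -1.01] M box [0.211 1.577 0.411] pos [541.6 168.   81.1] box [-4.7 -3.8 81.1] rot [167.79   0.52  77.39]
```

Call:
drive_tool --commands '[[[0,0.0078,0.0006],[0,0,0]],[[0,0.008,0.0037],[2.2,0,-0.5]],[[0,0.0082,0.0078],[4.5,0,-1]],[[0,0.0082,0.0088],[4.5,0,-1]],[[0,0.0082,0.0088],[4.5,0,-1]]]'

```text
time: 22.13
tool_pos: [545.7, 165.3, 72.7]
tool_rot: [172.9, 0.9, 78.1]
wrist_force: [1.9, 0.8, 7.4]
finger_gap: 0.16
grasp_force: 45.1
```

```bash
python3 -c "
from h import *
avg(2)"
```

```text
t 22.2333 F box [-2.37 -1.05  6.08] M box [ 0.333 -0.198  0.081] pos [545.7 165.4  72.9] box [-9.2 -2.2 72.9] rot [172.89   0.86  78.17]
```

Call:
drive_tool --commands '[[[0.001,0,0],[0,0,0]],[[0.002,0,0],[0,0,0]],[[0.002,0,0],[0,0,0]]]'

```text
time: 22.48
tool_pos: [545.0, 167.3, 72.5]
tool_rot: [173.0, 0.9, 78.2]
wrist_force: [2.2, -0.1, 2.4]
finger_gap: 0.159
grasp_force: 44.9
```

```bash
python3 -c "
from h import *
avg(2)"
```

```text
t 22.5833 F box [-1.93  0.73  2.46] M box [ 0.2   -0.109  0.032] pos [545.  167.3  72.4] box [-8.1 -3.9 72.4] rot [173.01   0.87  78.15]
```

Call:
drive_tool --commands '[[[0.001,0,0],[0,0,0]],[[0.002,0,0],[0,0,0]],[[0.002,0,0],[0,0,0]]]'

```text
time: 22.83
tool_pos: [545.2, 169.3, 72.1]
tool_rot: [173.1, 0.9, 78.2]
wrist_force: [-0.3, -2.6, 2.9]
finger_gap: 0.156
grasp_force: 45.0
```

```bash
python3 -c "
from h import *
avg(2)"
```

```text
t 22.9333 F box [-1.6   1.92  3.  ] M box [ 0.318 -0.422  0.138] pos [545.1 169.3  72.1] box [-7.8 -5.8 72.1] rot [173.09   0.88  78.16]
```

Moving left lets the cover sink deeper at lower force, so it was riding on the right cheek. I'll centre it at about v=-4.8 and press down.

Call:
drive_tool --commands '[[[-0.001,0,0],[0,0,0]],[[-0.001,-0.0002,0.0012],[0,0,0]],[[-0.001,-0.0003,0.0025],[0,0,0]],[[-0.001,-0.0003,0.0025],[0,0,0]]]'

```text
time: 23.27
tool_pos: [545.6, 168.7, 70.2]
tool_rot: [173.0, 0.8, 78.1]
wrist_force: [-1.1, -0.1, 9.2]
finger_gap: 0.159
grasp_force: 45.5
```

```bash
python3 -c "
from h import *
avg(2)"
```

```text
t 23.3667 F box [1.01 0.46 8.11] M box [-0.192 -0.975  0.059] pos [545.5 168.7  70.3] box [-8.4 -5.4 70.3] rot [173.02   0.79  78.08]
```

Call:
drive_tool --commands '[[[0,0.0002,-0.0012],[0,0.7,0]],[[0,-0.0013,-0.0014],[0,0.7,0]],[[0,-0.0028,-0.0016],[0,0.7,0]],[[0,-0.0043,-0.0018],[0,0.7,0]],[[0,-0.0058,-0.002],[0,0.7,0]],[[0,-0.0073,-0.0022],[0,0.7,0]],[[0,-0.0073,-0.0022],[0,0.7,0]]]'

```text
time: 23.95
tool_pos: [543.2, 170.1, 72.6]
tool_rot: [172.4, -0.0, 78.3]
wrist_force: [6.8, -1.8, 3.2]
finger_gap: 0.159
grasp_force: 44.9
```

```bash
python3 -c "
from h import *
avg(2)"
```

```text
t 24.05 F box [-5.87  0.67  3.98] M box [0.091 0.67  0.138] pos [543.2 170.   72.6] box [-5.8 -6.2 72.6] rot [172.42  -0.    78.3 ]
```

Call:
drive_tool --commands '[[[0,-0.001,0.0009],[0,0,0]],[[0,-0.0025,0.0012],[0,0,0]],[[0,-0.004,0.001],[0,0,0]],[[0,-0.004,0.001],[0,0,0]]]'

```text
time: 24.38
tool_pos: [542.8, 170.7, 72.5]
tool_rot: [172.0, -0.1, 78.3]
wrist_force: [9.1, -3.3, 8.0]
finger_gap: 0.156
grasp_force: 45.1
```

```bash
python3 -c "
from h import *
avg(2)"
```

```text
t 24.4833 F box [-9.68  2.2   7.13] M box [0.179 1.166 0.246] pos [542.8 170.7  72.5] box [-5.2 -6.7 72.5] rot [ 1.7203e+02 -1.0000e-01  7.8340e+01]
```

The horizontal block reads on the right corner while the seat contact reads on the left. That suggests the cover twisted in the grip with its right side up, after riding the cheek. I'll back off, roll the right side down, and re-seat the tip to check the balance.

Call:
drive_tool --commands '[[[0,0.0079,0.0011],[0,0,0]],[[-0.002,0.0085,-0.003],[0,1,0]],[[-0.002,0.0085,-0.003],[0,2.5,0]],[[-0.002,0.0085,-0.003],[0,2.5,0]],[[-0.002,0.0081,0.0],[0,2.5,0]],[[-0.002,0.0081,0.0005],[0,2.5,0]],[[-0.002,0.0081,0.0005],[0,2.5,0]]]'

```text
time: 25.07
tool_pos: [542.2, 167.3, 70.0]
tool_rot: [173.0, -2.3, 78.5]
wrist_force: [2.4, 0.7, 4.3]
finger_gap: 0.158
grasp_force: 45.0
```

```bash
python3 -c "
from h import *
avg(3)"
```

```text
t 25.2167 F box [-1.24 -1.4   2.9 ] M box [-0.239 -0.168 -0.087] pos [542.2 167.3  70.2] box [-5.4 -3.3 70.2] rot [172.99  -2.33  78.54]
```

The tip now sits about 2 mm lower, with little force on it, at the place where it was blocked before. Pushing on.

Call:
drive_tool --commands '[[[0,-0.001,-0.0003],[0,0,0]],[[0,-0.0025,-0.0005],[0,0,0]],[[0,-0.004,-0.0007],[0,0,0]],[[0,-0.0055,-0.0009],[0,0,0]],[[0,-0.0055,-0.0009],[0,0,0]]]'

```text
time: 25.63
tool_pos: [537.3, 168.3, 70.6]
tool_rot: [172.9, -2.4, 78.5]
wrist_force: [4.2, 1.1, 2.5]
finger_gap: 0.156
grasp_force: 44.9
```

```bash
python3 -c "
from h import *
avg(2)"
```

```text
t 25.7333 F box [-3.16 -2.01  2.45] M box [-0.441  0.375 -0.179] pos [537.3 168.3  70.6] box [-0.4 -3.2 70.6] rot [172.91  -2.37  78.53]
```

The tongue is in the slot. Continuing towards the bar, with a small yaw correction.

Call:
drive_tool --commands '[[[0,-0.001,-0.0003],[0,0,0.4]],[[0,-0.0025,-0.0005],[0,0,0.8]],[[0,-0.004,-0.0006],[0,0,1]],[[0,-0.0055,-0.0007],[0,0,1]],[[0,-0.0055,-0.0007],[0,0,1]]]'

```text
time: 26.15
tool_pos: [532.8, 168.6, 70.8]
tool_rot: [172.8, -2.4, 77.6]
wrist_force: [5.9, -2.2, 2.0]
finger_gap: 0.16
grasp_force: 44.9
```

```bash
python3 -c "
from h import *
avg(2)"
```

```text
t 26.25 F box [-6.28  0.5   2.  ] M box [ 0.119  0.773 -0.092] pos [532.8 168.5  70.8] box [ 4.  -2.4 70.8] rot [172.84  -2.44  77.61]
```

Call:
drive_tool --commands '[[[0,-0.0015,-0.0002],[0,0,0]],[[0,-0.003,-0.0004],[0,0,0]],[[0,-0.0045,-0.0006],[0,0,0]],[[0,-0.0045,-0.0006],[0,0,0]]]'

```text
time: 26.58
tool_pos: [529.8, 169.3, 71.2]
tool_rot: [172.7, -2.5, 77.6]
wrist_force: [7.0, -4.0, 0.7]
finger_gap: 0.16
grasp_force: 44.9
```

```bash
python3 -c "
from h import *
avg(2)"
```

```text
t 26.6833 F box [-8.58  0.98  2.1 ] M box [ 0.277  1.17  -0.081] pos [529.8 169.3  71.2] box [ 7.2 -2.5 71.2] rot [172.68  -2.46  77.63]
```

The bar is yielding (about 9 mm in). I'll push slightly more and start the swing about the tip.

Call:
drive_tool --commands '[[[0,-0.0015,-0.0003],[0,0,0]],[[0,-0.002,-0.0003],[0,0,0]],[[0,-0.0019,0.0016],[1.2,0,0]],[[0,-0.0017,0.0035],[2.4,0,0]],[[0,-0.0017,0.0054],[3.6,0,0]],[[0,-0.0016,0.0073],[4.8,0,0]],[[0,-0.0016,0.0073],[4.8,0,0]]]'

```text
time: 27.27
tool_pos: [529.9, 169.5, 63.5]
tool_rot: [177.5, -2.5, 77.6]
wrist_force: [8.2, -3.4, 3.7]
finger_gap: 0.156
grasp_force: 44.9
```

```bash
python3 -c "
from h import *
avg(2)"
```

```text
t 27.3667 F box [-8.6   2.58  3.88] M box [ 0.254  1.169 -0.223] pos [529.9 169.5  63.7] box [ 7.1 -2.7 63.7] rot [177.44  -2.47  77.58]
```

Call:
drive_tool --commands '[[[0,0.0001,0.0014],[0.9,0,0]],[[0,0.0002,0.0028],[1.7,0,0]],[[0,0.0003,0.0041],[2.6,0,0]],[[0,0.0003,0.0041],[2.6,0,0]],[[0,0.0003,0.0041],[2.6,0,0]]]'

```text
time: 27.78
tool_pos: [530.0, 169.2, 60.2]
tool_rot: [-180.0, -2.4, 77.6]
wrist_force: [5.2, -6.5, 8.0]
finger_gap: 0.156
grasp_force: 45.0
```

```bash
python3 -c "
from h import *
avg(2)"
```

```text
t 27.8833 F box [-7.31  4.22  7.49] M box [ 0.417  1.231 -0.123] pos [530.  169.2  60.2] box [ 6.9 -2.5 60.2] rot [-179.99   -2.43   77.61]
```

Call:
drive_tool --commands '[[[-0.001,0,0],[0,1,0]],[[-0.0015,0,0],[0,2,0]],[[-0.0015,0,0.0005],[0,2,0]],[[-0.0015,0,0.0005],[0,2,0]]]'

```text
time: 28.22
tool_pos: [529.4, 168.4, 58.8]
tool_rot: [-179.9, -4.5, 77.4]
wrist_force: [7.1, -1.3, 0.7]
finger_gap: 0.158
grasp_force: 45.1
```

```bash
python3 -c "
from h import *
avg(2)"
```

```text
t 28.3167 F box [-7.58  0.18  1.13] M box [ 0.025  1.199 -0.411] pos [529.4 168.5  58.8] box [ 7.4 -1.6 58.8] rot [-179.92   -4.5    77.46]
```

The cover is flat on the seat (underside ≈50.3). I'll ease back now so the spring takes it under the lip.

Call:
drive_tool --commands '[[[0,0.002,0.0005],[0,0,0]],[[0,0.004,0.0008],[0,0,0]],[[0,0.006,0.0008],[0,0,0]],[[0,0.0075,0.0008],[0,0,0]],[[0,0.009,0.0008],[0,0,0]],[[0,0.009,0.0008],[0,0,0]]]'

```text
time: 28.82
tool_pos: [534.1, 167.6, 58.3]
tool_rot: [-179.5, -4.5, 77.5]
wrist_force: [0.3, 0.2, 9.9]
finger_gap: 0.156
grasp_force: 45.1
```

```bash
python3 -c "
from h import *
avg(2)"
```

```text
t 28.9167 F box [ 0.55 -0.19 10.56] M box [-0.425  0.421 -0.146] pos [534.1 167.6  58.3] box [ 2.5 -1.8 58.3] rot [-179.48   -4.46   77.52]
```

Call:
drive_tool --commands '[[[0,0.0005,-0.0008],[0,0,0]],[[0,0.001,-0.0013],[0,0,0]],[[0,0.001,-0.0013],[0,0,0]]]'

```text
time: 29.17
tool_pos: [534.2, 167.6, 58.5]
tool_rot: [-179.3, -4.4, 77.5]
wrist_force: [-1.6, 3.1, 5.1]
finger_gap: 0.162
grasp_force: 45.1
```

```bash
python3 -c "
from h import *
avg(2)"
```

```text
t 29.2667 F box [ 2.3  -2.31  5.82] M box [-0.695  0.094 -0.146] pos [534.2 167.6  58.5] box [ 2.5 -1.8 58.5] rot [-179.34   -4.43   77.52]
```

It's against the front wall at x≈2.5 and lying flat. Releasing.

Call:
drive_tool --commands '[[[0,0,0],[0,0,0]],[[0,0,0],[0,0,0]],[[0,0,0],[0,0,0]],[[0,0,0],[0,0,0]]]' --gripper 0.034

```text
time: 29.6
tool_pos: [535.0, 166.7, 58.0]
tool_rot: [-179.4, -4.4, 77.5]
wrist_force: [-0.8, 0.6, -0.0]
finger_gap: 0.353
grasp_force: 0.0
```

```bash
python3 -c "
from h import *
avg(2); print(get_obs()['finger_gap'])"
```

```text
t 29.7 F box [ 0.42  0.58 -0.52] M box [ 0.127 -0.025 -0.046] pos [535.4 166.8  58.2] box [ 1.1 -1.3 58.2] rot [-179.46   -4.4    77.54]
0.37439106829570357
```

Call:
drive_tool --commands '[[[0,0,-0.01],[0,0,0]],[[0,0,-0.025],[0,0,0]],[[0,0,-0.05],[0,0,0]],[[0,0,-0.09],[0,0,0]],[[0,0,-0.13],[0,0,0]],[[0.1,0,-0.13],[0,0,0]],[[0.2,0,-0.13],[0,0,0]],[[0.2,0,-0.13],[0,0,0]],[[0.2,0,-0.13],[0,0,0]],[[0.2,0,-0.13],[0,0,0]]]'

```text
time: 30.53
tool_pos: [578.1, 354.5, 205.4]
tool_rot: [-179.6, -4.5, 77.6]
wrist_force: [1.1, -0.1, 0.1]
finger_gap: 0.391
grasp_force: 0.0
```

Run:
```python
from h import *
o=get_obs(); print(o['time'],o['tool_pos'],o['wrist_force'].round(1))
c=capture('top'); s=capture('scene')
for n,k in (('top',c),('scene',s)): cv2.imwrite(f'pics/end_{n}.png',k['img'][:,:,::-1])
v=np.array([-u[1],u[0],0])
# rectify plane z=55 (plate top) and z=88 (rib top) in box coords; print column profiles along x
def rect(k,z,res=2):
    xs=np.arange(-110,131,res); ys=np.arange(-70,71,res)
    P=np.array([[w2pix(k,O+u*x+v*y+[0,0,z]) for x in xs] for y in ys],np.float32)
    return xs,ys,cv2.remap(k['img'],P[...,0],P[...,1],cv2.INTER_LINEAR).mean(2)
for n,k in (('top',c),('scene',s)):
    for z in (55,88):
        xs,ys,g=rect(k,z)
        print(n,z); 
        for y0 in (-36,-4,36):
            r=g[np.abs(ys-y0)<=4].mean(0); print(' y',y0,[f"{x}:{int(q)}" for x,q in zip(xs[::3],r[::3])])
```

```text
30.5333 [578.0661523  354.46160371 205.37187646] [ 1.1 -0.1  0.1]
top 55
 y -36 ['-110:138', '-104:137', '-98:128', '-92:118', '-86:132', '-80:133', '-74:139', '-68:150', '-62:152', '-56:138', '-50:151', '-44:137', '-38:151', '-32:135', '-26:154', '-20:156', '-14:156', '-8:150', '-2:108', '4:103', '10:147', '16:157', '22:158', '28:157', '34:139', '40:149', '46:141', '52:149', '58:139', '64:153', '70:160', '76:155', '82:143', '88:140', '94:138', '100:137', '106:139', '112:137', '118:120', '124:116', '130:117']
 y -4 ['-110:137', '-104:138', '-98:129', '-92:118', '-86:137', '-80:137', '-74:142', '-68:151', '-62:150', '-56:98', '-50:144', '-44:99', '-38:145', '-32:100', '-26:151', '-20:157', '-14:158', '-8:143', '-2:57', '4:48', '10:129', '16:157', '22:157', '28:156', '34:112', '40:135', '46:110', '52:137', '58:112', '64:140', '70:159', '76:158', '82:149', '88:143', '94:141', '100:141', '106:141', '112:137', '118:121', '124:117', '130:116']
 y 36 ['-110:136', '-104:138', '-98:129', '-92:119', '-86:134', '-80:160', '-74:197', '-68:213', '-62:215', '-56:190', '-50:210', '-44:191', '-38:20
[... 3437 characters left out ...]
 '-50:95', '-44:94', '-38:93', '-32:93', '-26:94', '-20:92', '-14:93', '-8:90', '-2:42', '4:14', '10:16', '16:68', '22:95', '28:99', '34:95', '40:94', '46:95', '52:94', '58:96', '64:96', '70:102', '76:95', '82:98', '88:85', '94:83', '100:81', '106:80', '112:81', '118:86', '124:120', '130:139']
 y 36 ['-110:92', '-104:91', '-98:91', '-92:91', '-86:92', '-80:91', '-74:81', '-68:81', '-62:84', '-56:89', '-50:101', '-44:75', '-38:71', '-32:66', '-26:76', '-20:66', '-14:81', '-8:101', '-2:63', '4:17', '10:12', '16:20', '22:84', '28:104', '34:103', '40:101', '46:61', '52:86', '58:56', '64:85', '70:55', '76:96', '82:105', '88:99', '94:86', '100:83', '106:82', '112:83', '118:79', '124:80', '130:70']
```

```bash
python3 -c "
from station import *
print(finish_job())"
```

```text
the job is handed in; nothing more can be done
None
```

The cover is refitted and the job is handed in at about 30.5 s: the cover lies flat in the frame, against the front wall with its edge under the lip, and the gripper is clear of it. The final check was by force readings and image profiles. The highest box-contact reading was about 13 N. I didn't touch the mug, jar, shaker or scraper.

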